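# Close out a slide-scanning run

### The arm

A 6-joint arm with a two-finger parallel gripper is mounted at the origin on the work surface. World frame = base frame: x ahead of the robot, y to its left, z up, the work surface at z = 0. Lengths are in m, angles in rad, forces in N, time in s.
With the tool pointing down it reaches from about 0.375 to 0.975 m from the base axis. Payload 3.8 kg.
Tool frame: the origin (TCP) lies on the centre line of the jaws, within the pads' length; the fingertips stand 14 mm ahead of it and the grasp point (between the pads) lies 5 mm behind it; z points along the fingers, y is the line along which they close (so a half turn about z gives the same grasp; the last joint's range is limited). The gripper opens to 85 mm and grips with 20 to 120 N. Pads are 22 mm wide; open, the fingers measure 114 mm over their backs; the gripper's body (76 mm by 85 mm) begins 54 mm behind the grasp point. The pads swing forward as they close: fully open they stand 13 mm farther back than shut.
Start: joints at [1.078, 0.264, 1.604, -0, 1.274, -0.037], TCP at [0.297, 0.606, 0.245] pointing down, gripper open.
Joint ranges: [-2.63, 2.63], [-0.94, 2.18], [0.31, 2.57], [-1.31, 4.45], [0, 2.66], [-2.55, 2.55]. Speed limits (rad/s): [2.57, 2.57, 3.14, 3.14, 3.14, 3.14].

### API

Orientations are given as a rotation vector (axis times angle).
In Python, from workcell import bot, eyes, spot_in gives the robot as it stands.
- The arm moves only by the tool carry_out, never from a script. Its argument "series" is text: rows parted by semicolons, each of 4 numbers parted by spaces: the shift along the world's x, y, z in m, then the turn about the world's z in degrees. In form: tx ty tz roll; .... A call has 1 to 20 rows; each row shifts and turns the commanded pose from where the row before left it; what a row does not reach is not made up. A row lasts 1/8 s, in which the tool goes at most 62.5 mm and 10.7 degrees, less where a joint would pass 70% of its speed; a pose out of reach is approached as far as the arm can. A call is refused whole if a number of a shift passes 0.0625 or a number of a turn 10.7, either way. A call with a gripper value outside its range is refused whole. "jaw" is the gripper command: -1 is shut, 1 is fully open, values between are in proportion, set as the call begins (left out, the last holds). The fingers move at their own pace and stop on an object; "grip_force" is the grip in N (left out, the last holds). Time passes only in rows, so rows that do not move let the fingers close. It gives the time, the measured TCP pose, the force, the opening and the grip force at its end, in the units of the state.
- bot.read_state(): the state, without advancing time (a new reading comes with each control period).
- eyes.read_camera(name): name is "side" or "top" or "wrist"; returns (picture, depth): 480x640x3 uint8, blue, green, red; 480x640 float32, m along the optical axis (not along the pixel's ray), 0 where there is no reading.
- eyes.get_calibration(name): a dict with "K" (3x3 intrinsics, pixels), "distortion" ([k1, k2, p1, p2, k3] as OpenCV has them; the pictures are not rectified), "position" and "rotation" of the camera in the world; the wrist camera has in their place "T_tool_cam" (4x4, takes a point from camera to tool coordinates, whose origin is the TCP and whose axes are the flange's). Camera axes: x right, y down, z forward; pixel columns grow to the right and rows downward; lengths in m; the calibration is good to about 2 mm. A picture is of the moment at which its call begins: read the wrist's pose just before it. get_calibration takes no time and is no camera call.
- bot.finish_job(): hands the job in; it is judged then, once.
Trained networks look in the newest picture that a camera, given by its name, has taken for a name from the list of things; names that differ only in an ending like _2 or _b are one class to them, and where a whole thing is asked for, a point or a joint stands for the part that bears it (a point fixed in the world has none). Each returns a list of dicts, best first, with "score" (0 to 1); they miss things now and then, are a little off and sometimes report something else, mostly with a low value. They report only what shows in the picture. A call takes as long as a camera call. They do not tell look-alikes from the thing itself.
- spot_in(camera, target): "rect" ([centre column, centre row, width, height] in pixels, round what is visible of it).
The state is a dict: "time": time; "q": joint angles; "joint_vel": joint speeds; "joint_torque": joint torques, N m; "tool_pos": TCP position; "tcp_rot": TCP orientation; "wrist_force": force on the tool from outside, world axes, zero at the start; "torque": the same for the moment, N m; "width": opening from 0.0 (shut) to 1.0 (fully open); "grip_force": force on a finger pad.
Only numpy, scipy, OpenCV 4.12 (cv2) and the standard library are available. Lean on these libraries where they do the work, as an engineer would, in place of code of your own. Each camera call takes 0.05 s, during which the arm holds its last target. There are 200 camera calls.

### The job

The scanning run is finished. First turn the counter's black knob anticlockwise (seen from above) all the way back to its zero stop, where its white pointer meets the red zero mark; only then lift the black slide cassette off the grey loader dock by its handle and set it down gently, standing upright inside the blue out-tray. Leave the knob at zero, keep the cassette upright on the way, and do not disturb the white cassette, the slide box or the oil bottle.

Things in the scene. Friction and masses are not known exactly. Their poses are not given: they have to be found in the camera images.
- counter_unit: white counter housing, fixed to the bench, 150 (x) x 130 (y) x 50 mm high, with a light round dial on top. Origin: centre of its underside. The knob's axis is vertical through the origin. The red zero mark and red stop pin on the dial lie on its -x side; nine black ticks follow clockwise from there, 0.5 rad apart
- knob_grip (a point): on the knob's axis, 83 mm above the bench: the height to grip. The black knob has a round skirt (72 mm diameter, from 53 to 61 mm above the bench) and on it a bar grip 64 mm long, 16 mm thick, from 61 to 97 mm above the bench. With the knob at zero the bar lies along the housing's x axis, and the white pointer (a line on top of the bar and a tab sticking out 55 mm from the axis) points to -x. Pinch the bar across its thickness
- counter (a joint): knob angle in rad: 0 at the zero stop (hard stop), growing clockwise seen from above, up to 4.5. The bar's direction in the world is the housing's yaw minus this angle. It turns back anticlockwise, against a steady friction of about 0.06 N m, and stays where it is left (no spring). It starts somewhere between 1.5 and 3.8, so it usually needs two or three grasps
- dock: grey loader dock, fixed, 170 (x) x 110 (y) mm, its flat top 30 mm above the bench; two steel guide lips along x, 120 mm long, rise 9 mm above the top, their inner faces 28.5 mm to either side of the middle. Origin: centre of its underside. The black cassette stands on it between the lips, its x axis along the dock's
- cassette: black slide cassette with red end labels, loose, about 0.45 kg (0.3 to 0.6): body 120 (x) x 48 (y) x 130 mm high, with a bar handle above it along x. Origin: centre of its underside; z is up when it stands
- cassette_handle (a point): middle of the black cassette's handle bar, 167 mm above its underside; the bar is 100 mm long (along x), 14 mm thick and 14 mm high, with 30 mm free below it, on two posts 45 mm to either side of the middle
- out_tray: blue open tray, fixed, 180 (x) x 130 (y) mm outside, 25 mm high, walls and floor 5 mm thick, inside 170 x 120 mm; empty. Origin: centre of its underside. The cassette fits with its x axis roughly along the tray's
- fresh_cassette: white cassette with green end labels, same size as the black one (174 mm high with its handle), loose, standing at the side: leave alone. Origin: centre of its underside
- slide_box: blue flat slide box, 100 x 85 x 30 mm, loose: leave alone. Origin: centre of its underside
- oil_bottle: amber immersion oil bottle with a black cap, 42 mm diameter, 85 mm high, loose: leave alone. Origin: centre of its underside
Things that resemble listed ones, but are neither listed nor needed, are in the scene too. Leave any purple look-alike of the dock alone.

How it is judged:
By the outcome, as a careful person would: the job done as asked, in the order asked, and still so for the second after the job is handed in, with the robot touching nothing.
It also fails if it takes over 72 s, if anything falls off the work surface, if the arm or the gripper's body presses on something with over 40 N, if the wrist force passes 120 N, or if a joint passes its speed limit or range.

## Working session

There is one attempt and no reset: what is moved stays moved. The work goes in short steps, Python scripts to look and compute and a tool call to move; the robot and the scene stay as the last step left them, time stands still between calls to the robot, and variables do not carry over. Pictures are saved under pics/ and viewed, at most 10 in all, crops included, and the job is handed in when it is done.

Besides the shell and the picture viewer there is one more tool, called after "Call:" as name(argument=value, ...), one argument or row to a line, values as JSON. carry_out: Moves the arm, as the interface text tells. Its arguments: {"type":"object","properties":{"series":{"type":"string"},"jaw":{"type":"number"},"grip_force":{"type":"number"}},"required":["series"]}

```bash
mkdir -p pics; ls; cat > h.py <<'E'
import numpy as np, cv2
from workcell import bot, eyes, spot_in
from scipy.spatial.transform import Rotation as R
def cam(name):
    s=bot.read_state(); im,d=eyes.read_camera(name); c=eyes.get_calibration(name)
    if name=='wrist':
        T=np.eye(4); T[:3,:3]=R.from_rotvec(s['tcp_rot']).as_matrix(); T[:3,3]=s['tool_pos']
        T=T@np.array(c['T_tool_cam'])
    else:
        T=np.eye(4); r=np.array(c['rotation']); T[:3,:3]=r if r.shape==(3,3) else R.from_rotvec(r).as_matrix(); T[:3,3]=c['position']
    return im,d,np.array(c['K']),np.array(c['distortion']),T
def world(d,K,D,T,uv=None):
    if uv is None:
        v,u=np.mgrid[0:480,0:640]; uv=np.stack([u,v],-1).reshape(-1,2)
    uv=np.asarray(uv,float).reshape(-1,2)
    n=cv2.undistortPoints(uv[:,None],K,D)[:,0]
    z=d[uv[:,1].round().astype(int),uv[:,0].round().astype(int)]
    p=np.c_[n*z[:,None],z]; w=p@T[:3,:3].T+T[:3,3]; w[z==0]=np.nan
    return w
E
python3 - <<'E'
from h import *
print(bot.read_state())
for n in['top','side']:
    im,d,K,D,T=cam(n); cv2.imwrite(f'pics/{n}0.png',im); print(n,T.round(3))
    np.savez(f'{n}0.npz',im=im,d=d,K=K,D=D,T=T)
    for t in['counter_unit','dock','cassette','out_tray','fresh_cassette','slide_box','oil_bottle']:
        for r in spot_in(n,t):
            print(t,round(r['score'],2),np.round(r['rect']),world(d,K,D,T,r['rect'][:2]).round(3))
E
```

```text
pics
{'time': 0.0, 'q': array([ 1.07808677e+00,  2.64768575e-01,  1.60534112e+00,  3.64356005e-05,
        1.27370748e+00, -3.69292246e-02]), 'joint_vel': array([-1.17694924e-03, -4.77580195e-04, -9.02631557e-05,  1.01083560e-04,
       -3.88506904e-05,  1.16867532e-03]), 'joint_torque': array([-8.05907221e-04, -5.15100074e+01, -3.67320728e+01, -6.59866078e-05,
        1.27028039e-02,  8.08680824e-06]), 'tool_pos': array([0.29679463, 0.60548592, 0.24396935]), 'tcp_rot': array([-0.70963406, -3.059762  ,  0.00335749]), 'wrist_force': array([-0.09014033, -0.81846219, -0.03563455]), 'torque': array([0.06392352, 0.02500902, 0.01886364]), 'grip_force': 0.0, 'width': 0.9990214899945495}
top [[ 3.000e-03 -9.950e-01  1.040e-01  3.780e-01]
 [-1.000e+00 -3.000e-03  1.000e-03 -4.000e-03]
 [-1.000e-03 -1.040e-01 -9.950e-01  1.898e+00]
 [ 0.000e+00  0.000e+00  0.000e+00  1.000e+00]]
counter_unit 0.92 [320. 228.  52.  52.] [[0.578 0.004 0.095]]
dock 0.59 [338. 304.  53.  68.] [[ 0.356 -0.05   0.027]]
dock 0.55 [406. 264.  48.  66.] [[ 0.471 -0.239  0.164]]
cassette 0.78 [414. 261.  33.  48.] [[ 0.4
[... 360 characters left out ...]
 [[0.761 0.013 0.061]]
side [[ 0.998 -0.044  0.051  0.514]
 [-0.067 -0.561  0.825 -1.078]
 [-0.008 -0.827 -0.563  0.87 ]
 [ 0.     0.     0.     1.   ]]
counter_unit 0.87 [320. 271.  63.  48.] [[ 0.588 -0.028  0.061]]
counter_unit 0.32 [279. 321.  64.  84.] [[ 0.488 -0.283  0.137]]
dock 0.91 [226. 294.  79.  45.] [[ 0.356 -0.065  0.034]]
dock 0.61 [277. 359.  90.  49.] [[ 0.479 -0.288  0.035]]
cassette 0.86 [280. 321.  61.  83.] [[ 0.489 -0.283  0.136]]
out_tray 0.73 [283. 225.  67.  33.] [[0.5   0.269 0.009]]
fresh_cassette 0.75 [277. 175.  37.  53.] [[0.487 0.424 0.095]]
slide_box 0.65 [292. 437.  70.  60.] [[ 0.504 -0.48   0.033]]
oil_bottle 0.6 [390. 264.  14.  36.] [[0.769 0.004 0.049]]
```

```bash
python3 - <<'E'
import cv2,numpy as np
a=cv2.imread('pics/top0.png')[140:350,140:510]; b=cv2.imread('pics/side0.png')[130:480,160:440]
a=cv2.resize(a,None,fx=1.2,fy=1.2,interpolation=3);b=cv2.resize(b,None,fx=1.2,fy=1.2)
c=np.zeros((max(a.shape[0],b.shape[0]),a.shape[1]+b.shape[1],3),np.uint8);c[:a.shape[0],:a.shape[1]]=a;c[:b.shape[0],a.shape[1]:]=b
print(c.shape);cv2.imwrite('pics/c0.png',c)
E
```

```text
(420, 780, 3)
```

View pics/c0.png

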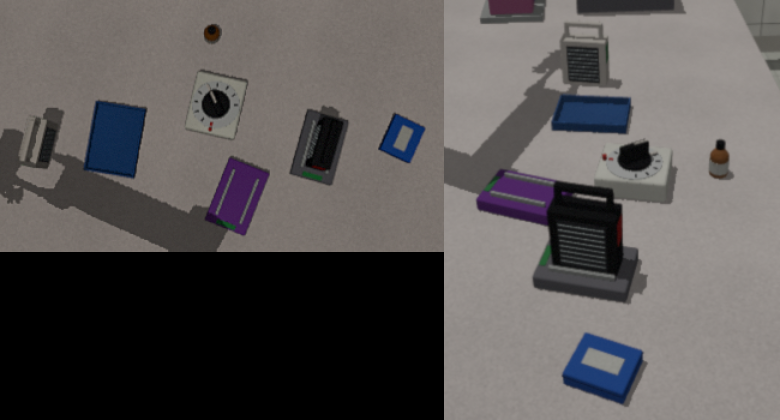

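The top view (crop x1.2, offset 140) shows two docks: the purple look-alike at pixel (338,304) and the grey one at (406,264), which holds the black cassette. The white cassette is at (171,261), the tray at (233,255) and the counter at (320,228), with its red mark on the robot side. I choose the black cassette on the grey dock. I'll confirm with a close crop before reaching.

```bash
python3 - <<'E'
from h import *
print(np.array(eyes.get_calibration('wrist')['T_tool_cam']).round(3), eyes.get_calibration('wrist')['K'])
z=np.load('top0.npz');im=z['im'];w=world(z['d'],z['K'],z['D'],z['T'])
def rect(nm,c,r,lo,hi):
    m=(np.hypot(w[:,0]-c[0],w[:,1]-c[1])<r)&(w[:,2]>lo)&(w[:,2]<hi)
    (cx,cy),(a,b),g=cv2.minAreaRect((w[m,:2]*1000).astype(np.float32)); print(nm,m.sum(),round(cx),round(cy),round(a),round(b),round(g,1))
rect('housing',(.575,.004),.12,.04,.058)
rect('tray',(.505,.27),.13,.015,.04)
rect('dock',(.47,-.24),.13,.02,.05)
rect('handle',(.477,-.25),.12,.185,.22)
rect('white',(.477,.43),.1,.15,.19)
rect('bottle',(.76,.013),.06,.02,.1)
rect('purple',(.356,-.05),.12,.02,.045)
im2=cv2.resize(im[190:310,290:450],None,fx=5,fy=5,interpolation=cv2.INTER_CUBIC);cv2.imwrite('pics/c1.png',im2)
E
```

```text
[[-0.    -0.956 -0.292  0.074]
 [ 1.     0.    -0.     0.001]
 [ 0.    -0.292  0.956 -0.129]
 [ 0.     0.     0.     1.   ]] [[403.54991564   0.         318.03055315]
 [  0.         403.54991564 234.49903586]
 [  0.           0.           1.        ]]
housing 1571 586 7 130 151 77.0
tray 405 504 264 133 184 80.1
dock 1081 480 -227 168 188 74.7
handle 191 485 -258 16 98 72.0
white 205 488 450 17 98 76.0
bottle 173 768 16 40 41 88.6
purple 1970 358 -48 110 168 68.0
```

View pics/c1.png

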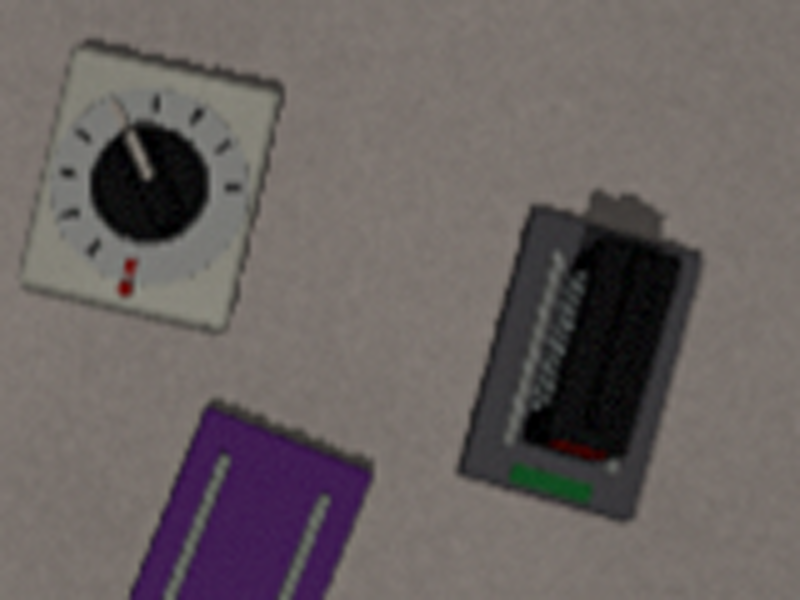

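Call:
carry_out(
  series="0.02 -0.045 0.01 0; 0.02 -0.05 0.01 0; 0.02 -0.05 0.01 0; 0.02 -0.05 0.01 0; 0.02 -0.05 0.01 0; 0.02 -0.05 0.01 0; 0.02 -0.05 0 0; 0.02 -0.05 0 0; 0.02 -0.05 0 0; 0.02 -0.05 0 0; 0.02 -0.05 0 0; 0.02 -0.05 0 0; 0 0 0 0; 0 0 0 0",
)

```text
time: 2.55
tool_pos: [0.5369, 0.0112, 0.3052]
tcp_rot: [-0.711, -3.059, -0.001]
wrist_force: [0.3, 0.0, -0.6]
width: 0.999
grip_force: 0.0
```

The close crop shows the black cassette with its red label on the grey dock (about (610,350)) and an empty purple dock. The pointer runs from (150,180) towards (118,100), so it is at about tick 5, or 2.5 rad. The wrist range allows all 143° in one grasp.

Call:
carry_out(
  series="0.01 0 -0.01 -10; 0.01 0 -0.01 -10; 0.01 0 -0.01 -10; 0.01 0 -0.01 -10; 0.01 -0.004 -0.01 -10; 0 0 -0.01 -10; 0 0 -0.01 -10; 0 0 0 -10; 0 0 0 -10; 0 0 0 -10; 0 0 0 -10; 0 0 0 -10; 0 0 0 -10; 0 0 0 0; 0 0 0 0",
)

```text
time: 4.42
tool_pos: [0.5869, 0.0081, 0.2354]
tcp_rot: [-3.072, -0.657, -0.0]
wrist_force: [0.1, -0.3, 0.1]
width: 1.001
grip_force: 0.0
```

```bash
python3 - <<'E'
from h import *
im,d,K,D,T=cam('wrist'); s=bot.read_state(); print(s['tool_pos'],s['q'].round(3),R.from_rotvec(s['tcp_rot']).as_matrix().round(3))
w=world(d,K,D,T)
def rect(nm,c,r,lo,hi):
    m=(np.hypot(w[:,0]-c[0],w[:,1]-c[1])<r)&(w[:,2]>lo)&(w[:,2]<hi)
    (cx,cy),(a,b),g=cv2.minAreaRect((w[m,:2]*1000).astype(np.float32)); print(nm,m.sum(),round(cx,1),round(cy,1),round(a),round(b),round(g,1), w[m].mean(0).round(4))
rect('housing',(.585,.005),.12,.04,.055)
rect('bar',(.585,.005),.08,.085,.11)
rect('skirt',(.585,.005),.045,.056,.066)
cv2.imwrite('pics/w1.png',im)
E
```

```text
[0.58698542 0.00785412 0.23539953] [-0.029  0.105  1.809  0.     1.227  1.121] [[ 0.913  0.408  0.   ]
 [ 0.408 -0.913  0.   ]
 [ 0.    -0.    -1.   ]]
housing 22043 587.9 10.0 131 150 77.2 [0.5961 0.0129 0.0512]
bar 2052 588.6 9.9 63 16 23.7 [0.5902 0.0109 0.0971]
skirt 4656 588.3 9.8 71 71 65.3 [0.5905 0.011  0.0613]
```

View pics/w1.png

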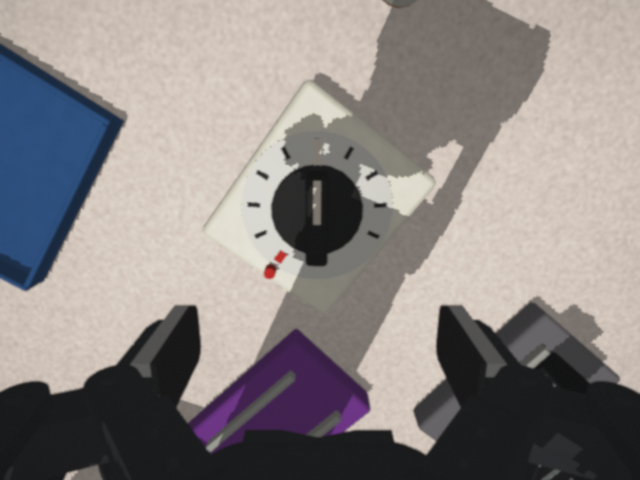

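The wrist view shows the knob at (317,208), with the white pointer line toward (317,185) and the jaws aligned with the bar. I'll descend and pinch.

Call:
carry_out(
  series="0.0015 0.002 -0.03 0; 0 0 -0.03 0; 0 0 -0.03 0; 0 0 -0.03 0; 0 0 -0.02 0; 0 0 -0.0155 0; 0 0 0 0; 0 0 0 0",
)

```text
time: 5.48
tool_pos: [0.5895, 0.0091, 0.0808]
tcp_rot: [3.073, 0.65, 0.003]
wrist_force: [1.1, 0.0, -0.1]
width: 1.001
grip_force: 0.0
```

Call:
carry_out(
  series="0 0 0 0; 0 0 0 0; 0 0 0 0; 0 0 0 0; 0 0 0 0; 0 0 0 0; 0 0 0 0; 0 0 0 0",
  jaw=-1,
  grip_force=50,
)

```text
time: 6.48
tool_pos: [0.5884, 0.0099, 0.0802]
tcp_rot: [-3.073, -0.65, 0.0]
wrist_force: [-3.0, 4.5, 5.5]
width: 0.179
grip_force: 49.8
```

Call:
carry_out(
  series="0 0 0 5; 0 0 0 8; 0 0 0 9; 0 0 0 9; 0 0 0 9; 0 0 0 9; 0 0 0 9; 0 0 0 9; 0 0 0 9; 0 0 0 9; 0 0 0 9; 0 0 0 9; 0 0 0 9; 0 0 0 8; 0 0 0 6; 0 0 0 4; 0 0 0 0; 0 0 0 0",
)

```text
time: 8.72
tool_pos: [0.5859, 0.01, 0.0802]
tcp_rot: [-0.708, -3.054, -0.0]
wrist_force: [-10.4, 3.9, 12.1]
width: 0.181
grip_force: 50.7
```

```bash
python3 - <<'E'
from h import *
s=bot.read_state(); M=R.from_rotvec(s['tcp_rot']).as_matrix();print(s['tool_pos'],s['torque'],s['wrist_force'],s['q'].round(2),'xyaw',np.degrees(np.arctan2(M[1,0],M[0,0])))
E
```

```text
[0.58587481 0.01003416 0.08015838] [0.82775563 1.50546388 0.03205394] [-10.36995179   3.88576586  12.12815586] [-0.03  0.26  1.94  0.    0.95 -1.14] xyaw 153.89107981368807
```

Call:
carry_out(
  series="0 0 0 5; 0 0 0 4; 0 0 0 2; 0 0 0 1.5; 0 0 0 1.5; 0 0 0 1; 0 0 0 0; 0 0 0 0",
)

```text
time: 9.72
tool_pos: [0.5857, 0.0097, 0.0802]
tcp_rot: [-0.309, -3.12, -0.002]
wrist_force: [-11.0, 3.8, 11.8]
width: 0.177
grip_force: 55.8
```

```bash
python3 - <<'E'
from h import *
s=bot.read_state(); M=R.from_rotvec(s['tcp_rot']).as_matrix();print(s['tool_pos'],s['torque'],s['wrist_force'],'xyaw',np.degrees(np.arctan2(M[1,0],M[0,0])))
E
```

```text
[0.5857369  0.00969168 0.0801663 ] [ 0.53478986  1.63148104 -1.19217028] [-11.01175789   3.79657449  11.81810916] xyaw 168.67386303790923
```

The z moment jumped to -1.2 N m, so the knob is on the stop. I'll release, rise and check.

Call:
carry_out(
  series="0 0 0 -0.5; 0 0 0 0; 0 0 0 0; 0 0 0 0; 0 0 0 0; 0 0 0 0; 0 0 0.02 0; 0 0 0.03 0; 0 0 0.04 0; 0 0 0.05 0; 0 0 0.05 0; 0 0 0.04 0; 0 0 0 0",
  jaw=1,
)

```text
time: 11.35
tool_pos: [0.5911, 0.009, 0.3169]
tcp_rot: [0.317, 3.114, 0.001]
wrist_force: [1.1, 0.1, 0.6]
width: 0.999
grip_force: 0.0
```

```bash
python3 - <<'E'
from h import *
im,d,K,D,T=cam('wrist'); s=bot.read_state(); print(s['tool_pos'],s['wrist_force'])
w=world(d,K,D,T)
def rect(nm,c,r,lo,hi):
    m=(np.hypot(w[:,0]-c[0],w[:,1]-c[1])<r)&(w[:,2]>lo)&(w[:,2]<hi)
    (cx,cy),(a,b),g=cv2.minAreaRect((w[m,:2]*1000).astype(np.float32)); print(nm,m.sum(),round(cx,1),round(cy,1),round(a),round(b),round(g,1), w[m].mean(0).round(4))
rect('housing',(.585,.005),.12,.04,.055)
rect('bar',(.588,.01),.05,.085,.11)
cv2.imwrite('pics/w2.png',im)
E
```

```text
[0.58982434 0.00904301 0.31387589] [ 0.56971126  0.39387721 -0.28403895]
housing 14855 587.7 10.1 131 150 77.0 [0.5812 0.0113 0.0511]
bar 1298 587.4 10.7 16 63 77.1 [0.5855 0.0111 0.0971]
```

View pics/w2.png

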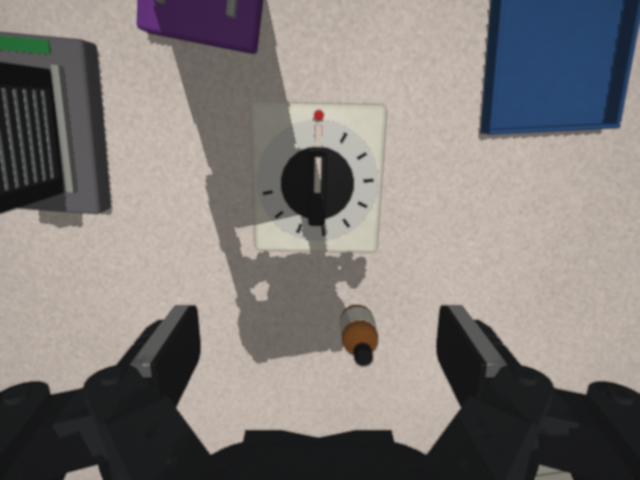

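The pointer meets the red mark at (318,118), and the bar yaw (77.1°) equals the housing's (77.0°), so the knob is at zero. Next is the cassette.

Call:
carry_out(
  series="-0.012 -0.03 0 -2; -0.014 -0.035 0 -2; -0.014 -0.035 0 -2; -0.014 -0.035 0 0; -0.014 -0.035 0 0; -0.014 -0.035 0 0; -0.014 -0.035 0 0; -0.009 -0.027 0 0; 0 0 0 0; 0 0 0 0; 0 0 0 0",
)

```text
time: 12.78
tool_pos: [0.4838, -0.2569, 0.3094]
tcp_rot: [-0.479, -3.104, -0.001]
wrist_force: [0.8, -0.4, 0.5]
width: 1.003
grip_force: 0.0
```

```bash
python3 - <<'E'
from h import *
im,d,K,D,T=cam('wrist'); s=bot.read_state(); M=R.from_rotvec(s['tcp_rot']).as_matrix();print(s['tool_pos'],s['wrist_force'],'xyaw',np.degrees(np.arctan2(M[1,0],M[0,0])))
w=world(d,K,D,T)
def rect(nm,c,r,lo,hi):
    m=(np.hypot(w[:,0]-c[0],w[:,1]-c[1])<r)&(w[:,2]>lo)&(w[:,2]<hi)
    (cx,cy),(a,b),g=cv2.minAreaRect((w[m,:2]*1000).astype(np.float32)); print(nm,m.sum(),round(cx,1),round(cy,1),round(a),round(b),round(g,1), w[m].mean(0).round(4))
rect('handle',(.485,-.258),.09,.195,.215)
cv2.imwrite('pics/w3.png',im)
E
```

```text
[ 0.48385533 -0.2569178   0.30955461] [0.92255805 0.02154601 0.16655418] xyaw 162.46077890474314
handle 3491 485.7 -253.8 14 100 73.1 [ 0.4822 -0.2526  0.2041]
```

View pics/w3.png

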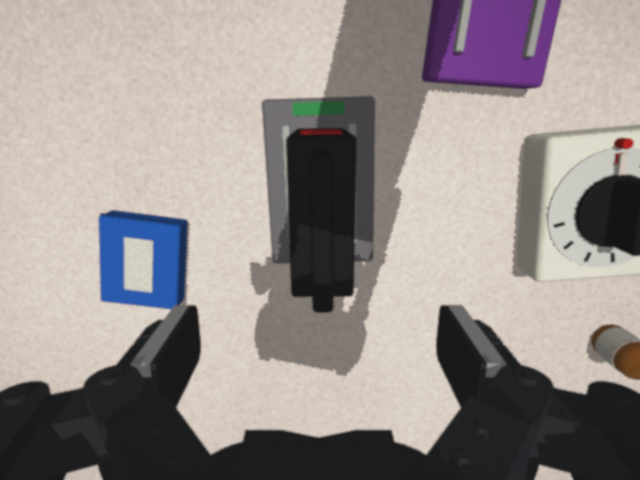

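The wrist view shows the handle at about (322,225), aligned with the jaws, and the grey dock with a red-labelled black cassette. I'll grip it.

Call:
carry_out(
  series="0.002 0.003 -0.03 0.6; 0 0 -0.03 0; 0 0 -0.03 0; 0 0 -0.0165 0; 0 0 -0.01 0; 0 0 0 0; 0 0 0 0",
)

```text
time: 13.7
tool_pos: [0.4864, -0.2553, 0.1945]
tcp_rot: [0.464, 3.105, -0.001]
wrist_force: [-0.3, -0.3, -0.0]
width: 1.002
grip_force: 0.0
```

Call:
carry_out(
  series="0 0 0 0; 0 0 0 0; 0 0 0 0; 0 0 0 0; 0 0 0 0; 0 0 0 0; 0 0 0 0; 0 0 0 0; 0 0 0 0",
  jaw=-1,
  grip_force=60,
)

```text
time: 14.82
tool_pos: [0.4859, -0.255, 0.1936]
tcp_rot: [0.465, 3.106, -0.0]
wrist_force: [1.9, 0.1, 1.6]
width: 0.149
grip_force: 59.3
```

Call:
carry_out(
  series="0 0 0.005 0; 0 0 0.008 0; 0 0 0.01 0; 0 0 0.01 0; 0 0 0.015 0; 0 0 0.02 0; 0 0 0.02 0; 0 0 0.02 0; 0 0 0.02 0; 0 0 0 0; 0 0 0 0",
)

```text
time: 16.2
tool_pos: [0.4853, -0.2547, 0.3207]
tcp_rot: [-0.465, -3.106, -0.001]
wrist_force: [-0.5, 0.5, -4.5]
width: 0.15
grip_force: 58.5
```

Held: about 4.5 N, opening steady. I'll carry it smoothly over to the tray.

Call:
carry_out(
  series="0 0.008 0 0; 0.001 0.016 0 0; 0.001 0.024 0 0.5; 0.001 0.03 0 0.5; 0.001 0.033 0 0.5; 0.001 0.033 0 0.5; 0.001 0.033 0 0.5; 0.002 0.033 0 0.5; 0.002 0.033 0 0.5; 0.002 0.033 0 0.5; 0.001 0.033 0 0.5; 0.001 0.033 0 0.5; 0.001 0.033 0 0.5; 0.001 0.033 0 0.5; 0.001 0.033 0 0.5; 0.001 0.03 0 0; 0.001 0.024 0 0; 0.001 0.016 0 0; 0 0.008 0 0; 0 0.002 0 0",
)

```text
time: 18.7
tool_pos: [0.5054, 0.2662, 0.3211]
tcp_rot: [-0.287, -3.128, 0.001]
wrist_force: [0.7, -1.0, -3.6]
width: 0.151
grip_force: 58.6
```

Call:
carry_out(
  series="0 0 0 0; 0 0 0 0; 0 0 0 0",
)

```text
time: 19.08
tool_pos: [0.5057, 0.2656, 0.3214]
tcp_rot: [0.289, 3.128, -0.0]
wrist_force: [0.2, -0.4, -3.7]
width: 0.149
grip_force: 58.6
```

```bash
python3 - <<'E'
from h import *
s=bot.read_state(); M=R.from_rotvec(s['tcp_rot']).as_matrix();print(s['tool_pos'],s['wrist_force'],'xyaw',np.degrees(np.arctan2(M[1,0],M[0,0])))
for n in['wrist','side','top']:
    im,d,K,D,T=cam(n); w=world(d,K,D,T)
    hsv=cv2.cvtColor(im,cv2.COLOR_BGR2HSV).reshape(-1,3)
    m=(np.hypot(w[:,0]-.505,w[:,1]-.266)<.14)&(w[:,2]<.04)&(hsv[:,0]>95)&(hsv[:,0]<125)&(hsv[:,1]>110)
    (cx,cy),(a,b),g=cv2.minAreaRect((w[m,:2]*1000).astype(np.float32)); print(n,m.sum(),round(cx,1),round(cy,1),round(a),round(b),round(g,1))
    m=(np.hypot(w[:,0]-s['tool_pos'][0],w[:,1]-s['tool_pos'][1])<.1)&(hsv[:,2]<70)&(w[:,2]>.1)&(w[:,2]<.3); print('cass min z',np.percentile(w[m,2],[1,5]) if m.sum() else None)
    if n!='top': cv2.imwrite(f'pics/p_{n}.png',im)
a=cv2.imread('pics/p_wrist.png');b=cv2.imread('pics/p_side.png')[130:330,180:420]
a=cv2.resize(a,(480,360));b=cv2.resize(b,(320,267));c=np.zeros((360,800,3),np.uint8);c[:,:480]=a;c[:267,480:]=b;cv2.imwrite('pics/p.png',c)
E
```

```text
[0.50573331 0.26556067 0.32137371] [ 0.16936087 -0.4312381  -3.68851468] xyaw 169.43974061698154
wrist 5997 500.4 267.4 127 175 80.8
cass min z [0.19730849 0.28602678]
side 1719 501.7 264.6 143 178 82.2
cass min z [0.16341085 0.1702923 ]
top 1247 502.3 262.4 129 179 80.4
cass min z [0.16611203 0.18350458]
```

View pics/p.png

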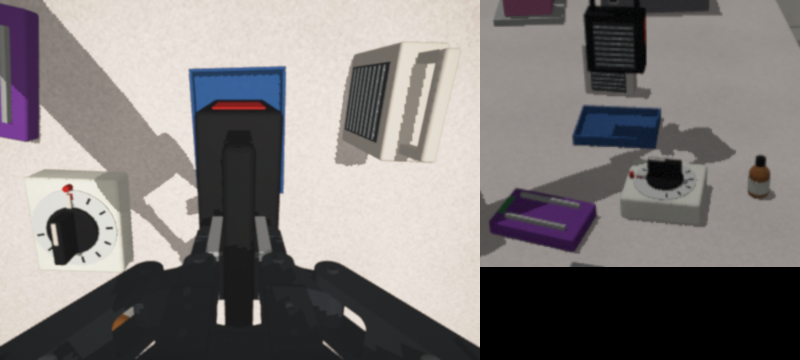

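The cassette hangs upright over the tray (wrist (238,200), side (615,40)), with the tray at about (0.503, 0.265). Lowering.

Call:
carry_out(
  series="-0.003 0 -0.01 0; 0 0 -0.02 0; 0 0 -0.025 0; 0 0 -0.025 0; 0 0 -0.02 0; 0 0 -0.015 0; 0 0 -0.01 0; 0 0 -0.008 0; 0 0 -0.005 0; 0 0 -0.004 0; 0 0 -0.003 0; 0 0 -0.003 0; 0 0 0 0; 0 0 0 0",
)

```text
time: 20.98
tool_pos: [0.5027, 0.2661, 0.1734]
tcp_rot: [0.288, 3.128, 0.0]
wrist_force: [0.9, -0.6, -3.3]
width: 0.156
grip_force: 58.6
```

Call:
carry_out(
  series="0 0 -0.0015 0; 0 0 -0.001 0; 0 0 -0.001 0; 0 0 0 0; 0 0 0 0",
)

```text
time: 21.6
tool_pos: [0.5026, 0.2661, 0.1698]
tcp_rot: [-0.288, -3.128, 0.0]
wrist_force: [-0.8, 0.0, -3.6]
width: 0.15
grip_force: 58.6
```

Call:
carry_out(
  series="0 0 -0.001 0; 0 0 0 0; 0 0 -0.0005 0; 0 0 0 0; 0 0 0 0",
)

```text
time: 22.22
tool_pos: [0.5027, 0.2662, 0.1686]
tcp_rot: [0.288, 3.128, 0.0]
wrist_force: [-1.3, 0.8, -1.0]
width: 0.151
grip_force: 58.9
```

Contact has started: the load dropped from 3.6 to 1.0 N. One more half millimetre, then release and rise.

Call:
carry_out(
  series="0 0 -0.0005 0; 0 0 0 0; 0 0 0 0; 0 0 0 0",
)

```text
time: 22.72
tool_pos: [0.5028, 0.2663, 0.1686]
tcp_rot: [0.288, 3.128, 0.001]
wrist_force: [-3.3, -0.5, 4.7]
width: 0.148
grip_force: 59.9
```

Call:
carry_out(
  series="0 0 0 0; 0 0 0 0; 0 0 0 0; 0 0 0 0; 0 0 0 0; 0 0 0 0; 0 0 0 0; 0 0 0.01 0; 0 0 0.02 0; 0 0 0.03 0; 0 0 0.04 0; 0 0 0.04 0; 0 0 0.02 0; 0 0 0 0; 0 0 0 0",
  jaw=1,
)

```text
time: 24.6
tool_pos: [0.5019, 0.2657, 0.3261]
tcp_rot: [-0.288, -3.126, 0.002]
wrist_force: [-0.3, 0.2, 0.2]
width: 1.004
grip_force: 0.0
```

```bash
python3 - <<'E'
from h import *
s=bot.read_state();print(s['tool_pos'],s['wrist_force'],s['width'])
ims=[]
for n in['wrist','side','top']:
    im,d,K,D,T=cam(n); w=world(d,K,D,T); ims.append(im)
    for nm,c,r,lo,hi in[('handle',(.503,.266),.09,.166,.2),('bar',(.588,.01),.05,.085,.11),('white',(.488,.45),.09,.15,.19)]:
        m=(np.hypot(w[:,0]-c[0],w[:,1]-c[1])<r)&(w[:,2]>lo)&(w[:,2]<hi)
        if m.sum()<30: continue
        (cx,cy),(a,b),g=cv2.minAreaRect((w[m,:2]*1000).astype(np.float32)); print(n,nm,m.sum(),round(cx),round(cy),round(a),round(b),round(g,1),np.percentile(w[m,2],95).round(3))
a=cv2.resize(ims[0],(480,360));b=cv2.resize(ims[1][130:330,180:420],(320,267));c=np.zeros((360,800,3),np.uint8);c[:,:480]=a;c[:267,480:]=b;cv2.imwrite('pics/f.png',c)
E
```

```text
[0.50189198 0.26573825 0.32608023] [-0.31034694  0.17745272  0.19062877] 1.0035415753370327
wrist handle 2662 503 267 14 99 79.5 0.18
wrist bar 1324 587 11 16 65 76.9 0.099
wrist white 4583 488 451 16 100 77.7 0.175
side handle 217 503 266 23 100 77.9 0.184
side bar 203 587 8 25 62 78.1 0.102
side white 195 486 447 23 99 79.1 0.176
top handle 59 503 265 15 98 78.3 0.185
top bar 121 586 7 16 64 77.1 0.104
top white 118 468 455 18 58 81.8 0.18
```

View pics/f.png

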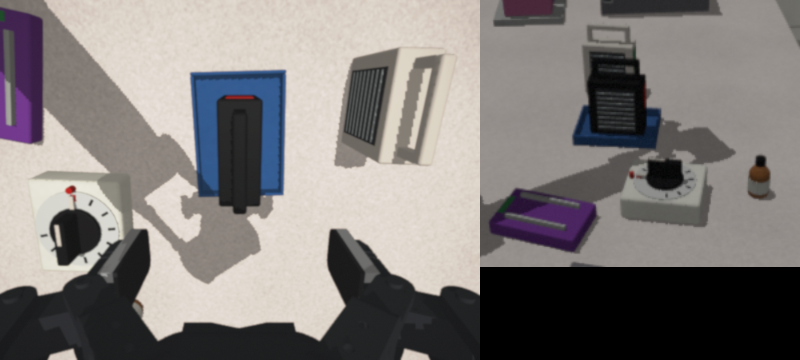

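The cassette stands upright and centred in the tray (wrist (238,150)). The knob is still at zero and the neighbours have not moved. I'll hand the job in.

```bash
python3 -c "
from workcell import bot
print(bot.finish_job())"
```

```text
the job is handed in; nothing more can be done
None
```

I turned the knob back to its zero stop first, then set the black cassette down upright inside the blue out-tray, and handed the job in at about 25 s with the white cassette, slide box and oil bottle untouched.

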